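Close and lock the specimen case

TASK

Close up the wooden specimen case: swing its lid down and press the edge opposite the hinge past the spring catch until it clicks and stays shut by itself, pressing firmly but not slamming or crushing it. Then push the bar knob on the lid down against its spring and, holding it down so that nothing is forced, give it its quarter turn clockwise and let it spring back up, so that it is locked. Leave the jar, the carton and the wooden block standing where they are.

Things in the scene. Friction and masses are not known exactly. Their poses are not given: they have to be found in the camera images.
- case: Pale wooden case, 180 (its x) x 240 (its y) x 70 mm high, fixed to the table; place and yaw vary. Origin: centre of its underside; x points from the hinged side to the catch side, z up. On the middle of its +x wall a steel catch housing, 50 mm wide, stands out 40 mm, its top 70 mm above the table, below the closed lid.
- lid (a joint): Opening angle of the lid (rad) about the hinge along the case's -x side: 0 shut, positive open; starts half open, 0.65 to 1.1. Its stiff hinge keeps it where it is put (2 to 3 N at the edge moves it). A sprung plunger resists from about 0.09, the catch from about 0.07. Let go without the click, it rises to about 0.07 or more; latched it rests at 0.00 to 0.008. Hard stop at -0.016.
- catch_bolt (a joint): Travel (m) of the horizontal sprung steel bolt of the catch, 26 mm long, 8 mm in diameter: 0 at rest, up to about 0.004 while the lug on the lid's edge pushes it outwards; back at 0 when the lug has snapped below it.
- lid_hinge (a point): Point on the hinge axis in the middle of its length, 75 mm above the table. Its axes turn with the lid: x runs from hinge to free edge, y along the hinge, z out of the lid's outer face.
- lid_press (a point): The place to press: on the lid's outer face, middle line, 172 mm from the hinge axis, 15 mm short of the free edge; 89 mm above the table when shut. Axes as lid_hinge. Pressing here takes up to 12 to 20 N; most of it at lid angle 0.07; past the crest (0.04) the catch snaps the lid down to 0.00 and the force drops sharply; 3 mm lower is the hard stop.
- lid_panel: The lid's plain wooden panel, 187 x 244 x 14 mm. Origin on the hinge axis, mid length, in its inner face; axes as lid_hinge. Pressing on it with more than 80 N crushes it.
- knob_grip (a point): Centre of the steel bar knob on the lid: bar 44 mm long (this point's y), 12 mm wide (its x), 22 mm high; z is the turning axis, out of the lid. It sits 140 mm from the hinge axis and 75 mm to the -y side of the lid's middle line. At rest its underside is 13 mm, its top 35 mm above the lid's outer face (shut: centre 113 mm above the table).
- fastener (a joint): Turn of the knob (rad), clockwise seen from outside the lid: near 0 unlocked (bar parallel to the hinge), stop at 1.45 locked (bar square to the hinge). While the knob is up, ridges stop it from turning beyond about 0.29; it must be held 7 to 9 mm down to pass from 0.29 to 1.16.
- fastener_push (a joint): How far the knob is pushed into the lid (m): 0 up, 0.009 fully down; spring 4 N to start, 9.5 N fully down. Let go, it springs up at either end of its turn, but stays about 7 mm down in between. Pushing it on the shut lid also lowers the lid by up to about 3 mm.
- jar: Loose glass specimen jar with a paper label, 70 mm in diameter, 110 mm high. Origin: centre of its underside.
- carton: Loose open cardboard carton, 90 x 80 x 70 mm. Origin: centre of its underside.
- maker_block: Loose wooden block 60 x 60 x 50 mm. Origin: centre of its underside.

How it is judged:
By the outcome, as a careful person would: the job done as asked, in the order asked, and still so for the second after the job is handed in, with the robot touching nothing.
It also fails if it takes over 67 s, if anything falls off the work surface, if the arm or the gripper's body presses on something with over 40 N, if the wrist force passes 120 N, or if a joint passes its speed limit or range.

ROBOT

A 6-joint arm with a two-finger parallel gripper is mounted at the origin on the work surface. World frame = base frame: x ahead of the robot, y to its left, z up, the work surface at z = 0. Lengths are in m, angles in rad, forces in N, time in s.
With the tool pointing down it reaches from about 0.425 to 0.95 m from the base axis. Payload 3.5 kg.
Tool frame: the origin (TCP) lies at the very end of the fingers, on their centre line; the grasp point (between the pads) lies 19 mm behind it; z points along the fingers, y is the line along which they close (so a half turn about z gives the same grasp; the last joint's range is limited). The gripper opens to 85 mm and grips with 20 to 120 N. Pads are 22 mm wide; open, the fingers measure 114 mm over their backs; the gripper's body (76 mm by 85 mm) begins 54 mm behind the grasp point. The pads swing forward as they close: fully open they stand 13 mm farther back than shut.
Start: joints at [-1.358, 0.286, 1.577, -0, 1.279, -0.15], TCP at [0.24, -0.631, 0.231] pointing down, gripper open.
Joint ranges: [-2.77, 2.77], [-0.9, 2.22], [0.21, 2.48], [-1.53, 4.67], [0.24, 2.81], [-2.84, 2.84]. Speed limits (rad/s): [2.79, 2.79, 3.14, 3.14, 3.14, 3.14].

INTERFACE

Orientations are given as a unit quaternion [x, y, z, w].
In Python, from plant import ctrl, optics gives the robot as it stands (ctrl), with the cameras (optics).
- The arm moves only by the tool drive_effector, called as name(argument=value, ...) on one line, values as JSON. Schema: {"type":"object","properties":{"steps":{"type":"object","properties":{"plan":{"type":"array","items":{"type":"array","items":{"type":"number"},"minItems":7,"maxItems":7},"minItems":1,"maxItems":10}},"additionalProperties":false,"required":["plan"]},"force":{"type":"number"},"only":{"type":"string"},"quiet":{"type":"boolean"},"lines":{"type":"string"}},"required":["steps"],"additionalProperties":false}. steps is an object whose key "plan" holds a list of rows, 1 to 10 of them, each of 7 numbers: dx, dy, dz in a scale on which 1.0 is 0.75 m, then a rotation vector rx, ry, rz in shares of pi/2 rad (1.0 is pi/2 rad), then the opening from 0.0 (shut) to 1.0 (fully open); each row is the pose to reach, as a shift and turn from the pose commanded when the call began, along the tool's axes at that moment; what a row does not reach only later rows make up. A row lasts 1/8 s, in which the tool goes at most 0.0625 m and 0.188 rad, less where a joint would pass 70% of its speed; a pose out of reach is approached as far as the arm can. The fingers move at their own pace and stop on an object; force is the grip in N (left out, the last holds). Time passes only in rows, so rows that do not move let the fingers close. The tool returns the time, the measured TCP pose, the force, the opening and the grip force at its end. only (a regular expression) keeps the lines of the reply that match it, lines (a string "A,B") keeps lines A to B, and quiet returns only ok. No shift or turn number may pass 1 either way. Input that does not fit is refused with a message, and nothing moves.
- ctrl.get_state(): the state, without advancing time (a new reading comes with each control period).
- optics.read_camera(name): name is "scene" or "top" or "wrist"; returns a dict with "pixels" (384x512x3 uint8, red, green, blue), "camera_matrix" (3x3 intrinsics, pixels), "xyz" and "orientation" of the camera in the world. Camera axes: x right, y down, z forward; pixel columns grow to the right and rows downward; lengths in m; the calibration is good to about 2 mm. The wrist camera is an equidistant fisheye: a pixel r from the principal point sees the ray r / f radians off the axis. A picture is of the moment at which its call begins. There is no depth.
- ctrl.sign_off(): hands the job in; it is judged then, once.
The state is a dict: "time": time; "qpos": joint angles; "dq": joint speeds; "joint_efforts": joint torques, N m; "eef_pos": TCP position; "tcp_rot": TCP orientation; "contact_force": force on the tool from outside, world axes, zero at the start; "wrist_torque": the same for the moment, N m; "opening": opening from 0.0 (shut) to 1.0 (fully open); "finger_force": force on a finger pad.
Only numpy, scipy, OpenCV 4.12 (cv2) and the standard library are available. Lean on these libraries where they do the work, as an engineer would, in place of code of your own. Each camera call takes 0.05 s, during which the arm holds its last target. There are 200 camera calls.

## Working session

There is one attempt and no reset: what is moved stays moved. The work goes in short steps, Python scripts to look and compute and a tool call to move; the robot and the scene stay as the last step left them, time stands still between calls to the robot, and variables do not carry over. Pictures are saved under pics/ and viewed, at most 10 in all, crops included, and the job is handed in when it is done.

```bash
ls; mkdir -p pics; cat > h.py <<'E'
import numpy as np,cv2,json
from scipy.spatial.transform import Rotation as R
from plant import ctrl, optics
E
python3 - <<'E'
from h import *
for n in("scene","top"):
    c=optics.read_camera(n); p=np.array(c["pixels"],np.uint8)
    cv2.imwrite(f"pics/{n}0.png",cv2.cvtColor(p,cv2.COLOR_RGB2BGR))
    print(n,c["camera_matrix"],c["xyz"],c["orientation"])
print(ctrl.get_state())
E
```

```text
pics
plant.py
scene [[415.72056115   0.         253.13582949]
 [  0.         415.72056115 194.22117431]
 [  0.           0.           1.        ]] [ 1.32490905 -0.14726664  0.95467788] [ 0.75415427  0.54850435 -0.21762575 -0.28815506]
top [[355.78471624   0.         255.94443171]
 [  0.         355.78471624 193.54885022]
 [  0.           0.           1.        ]] [0.49272689 0.07077116 0.9117506 ] [ 0.70893346 -0.70347101  0.04040442 -0.03015575]
{'time': 0.1, 'qpos': array([-1.35799356e+00,  2.87106067e-01,  1.57803432e+00, -9.83335577e-06,
        1.27861095e+00, -1.50004514e-01]), 'dq': array([-0.00078908, -0.00225374, -0.00302394, -0.00049789,  0.00075324,
        0.00037273]), 'joint_efforts': array([ 5.87097529e-04, -4.07298553e+01, -2.93699294e+01, -1.49287343e-04,
        3.40238934e-03,  8.69939129e-06]), 'eef_pos': array([ 0.23945248, -0.63046064,  0.23006416]), 'tcp_rot': array([ 9.83590601e-01,  1.80411651e-01, -3.85892534e-05, -1.07866178e-03]), 'contact_force': array([-0.57681202, -0.02212728, -0.08044769]), 'wrist_torque': array([ 0.01166187,  0.03674135, -0.03009923]), 'finger_force': 0.0, 'opening': 1.0011584615369447}
```

View pics/scene0.png

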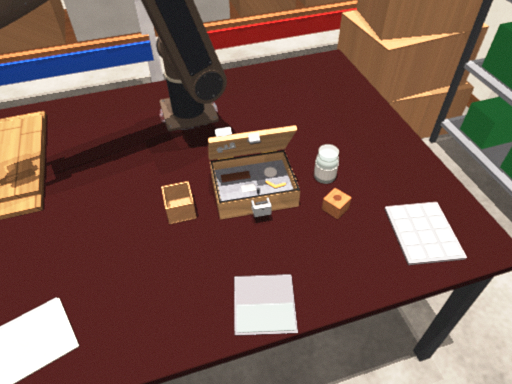

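View pics/top0.png

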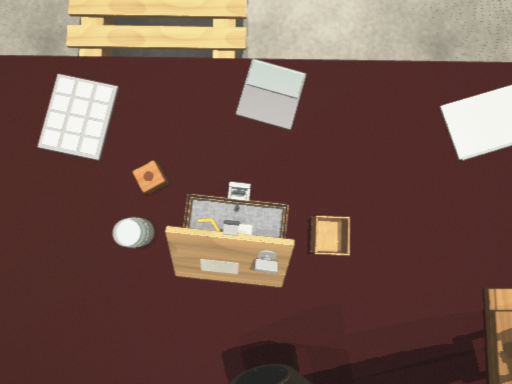

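The scene picture shows the half-open case at about (253,180), with the carton to its left and the jar and block to its right. In the top picture the catch is at (239,190), the knob at (266,260) and the lid's free edge runs (167,229) to (293,240). I'll zoom in to measure.

```bash
python3 - <<'E'
import cv2
p=cv2.imread("pics/top0.png")[175:295,155:315]
cv2.imwrite("pics/top0c.png",cv2.resize(p,None,fx=5,fy=5,interpolation=cv2.INTER_CUBIC))
p=cv2.imread("pics/scene0.png")[115:225,195:355]
cv2.imwrite("pics/scene0c.png",cv2.resize(p,None,fx=5,fy=5,interpolation=cv2.INTER_CUBIC))
E
```

```text
(no output)
```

View pics/top0c.png

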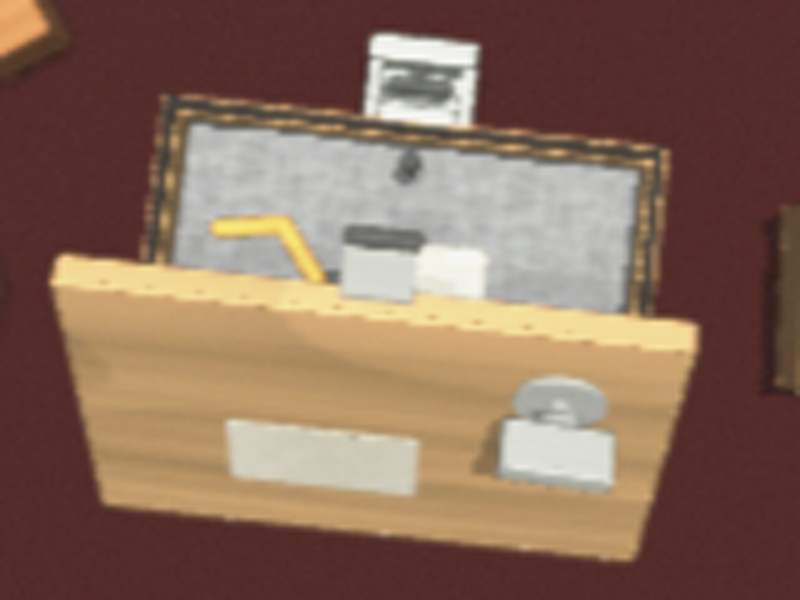

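View pics/scene0c.png

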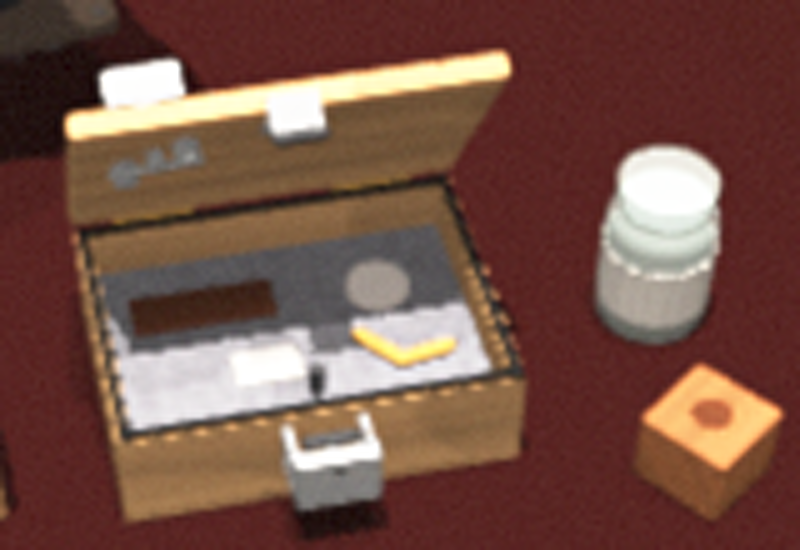

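The top crop shows the front rim corners at about (188,194) and (288.6,205). The lid's inner free edge runs (166.4,226.4) to (294.4,240), and the knob top is around (266,265). In the scene crop the front rim corners are at (220,202) and (299,190.6).

```bash
cat >> h.py <<'E'
CAM=dict(top=([[355.78471624,0,255.94443171],[0,355.78471624,193.54885022],[0,0,1]],[0.49272689,0.07077116,0.9117506],[0.70893346,-0.70347101,0.04040442,-0.03015575]),
scene=([[415.72056115,0,253.13582949],[0,415.72056115,194.22117431],[0,0,1]],[1.32490905,-0.14726664,0.95467788],[0.75415427,0.54850435,-0.21762575,-0.28815506]))
def ray(n,px):
    K,o,q=CAM[n]; return np.array(o),R.from_quat(q).apply(np.linalg.solve(np.array(K),[px[0],px[1],1]))
def onz(n,px,z):
    o,d=ray(n,px); return o+d*(z-o[2])/d[2]
def pix(n,P):
    K,o,q=CAM[n]; v=np.array(K)@R.from_quat(q).inv().apply(np.array(P)-o); return v[:2]/v[2]
E
python3 - <<'E'
from h import *
T=lambda x,y:(155+x/5,175+y/5)
S=lambda x,y:(195+x/5,115+y/5)
for z in(.070,.075):
  for n,a,b in(("top",T(165,95),T(668,150)),("scene",S(520,378),S(125,435))):
    L=onz(n,a,z);Rr=onz(n,b,z); d=L-Rr; print(n,z,L,Rr,np.linalg.norm(d),np.arctan2(-d[0],d[1]))
    m=(L+Rr)/2;yh=d/np.linalg.norm(d);xh=np.array([yh[1],-yh[0],0]);c=m-.09*xh;print('  centre',c)
# lid
L=onz("top",T(165,95),.07);Rr=onz("top",T(668,150),.07);d=L-Rr;yh=d/np.linalg.norm(d);xh=np.array([yh[1],-yh[0],0]);c=(L+Rr)/2-.09*xh;c[2]=0
for n,px,y in(("top",T(57,257),.122),("top",T(697,325),-.122),("scene",S(510,75),.122),("scene",S(68,137),-.122)):
    o,dd=ray(n,px); t=(y-(o-c)@yh)/(dd@yh); p=o+t*dd; u=(p-c)@xh+.09;w=p[2]-.075
    print(n,y,u,w,np.hypot(u,w),np.arctan2(w,u))
for n,px,z in(("top",(133,232),.11),("top",(332,235),.07),("top",(149,177),.05)):print(onz(n,px,z))
E
```

```text
top 0.07 [0.5746501  0.21994617 0.07      ] [ 0.55043318 -0.0188575   0.07      ] 0.24002843654126974 -0.10106384561509094
  centre [0.47300087 0.1096246  0.07      ]
scene 0.07 [0.58196838 0.21762017 0.07      ] [ 0.55266604 -0.01105601  0.07      ] 0.23054592304702023 -0.12744453313687068
  centre [0.47804712 0.11472106 0.07      ]
top 0.075 [0.57416347 0.21906007 0.075     ] [ 0.5500904  -0.01832511  0.075     ] 0.2386026672187337 -0.10106384561509123
  centre [0.47258617 0.10944775 0.075     ]
scene 0.075 [0.58616731 0.21555791 0.075     ] [ 0.55703058 -0.01182584  0.075     ] 0.22924292944754754 -0.12744453313687043
  centre [0.48232885 0.11330502 0.075     ]
top 0.122 0.10156323714941065 0.1596899477188431 0.18925107804901473 1.0043240564366562
top -0.122 0.10209885743153004 0.15306535516271552 0.18399233581840344 0.9825437028663493
scene 0.122 0.11462771206977038 0.15989814068932234 0.1967407628587744 0.9488313867986619
scene -0.122 0.14592319487317945 0.18787995207010916 0.23789168794193383 0.9104355509075704
[0.4846099  0.33292238 0.11      ]
[ 0.48038384 -0.12119011  0.07      ]
[0.61738244 0.31926853 0.05      ]
```

Case centre is about (0.473, 0.110), yaw −0.10, lid about 0.99 rad. I'm moving off with closed fingers, routed so the arm stays within its reach.

The manual's scale: shifts go in shares of 0.75 m and turns go in shares of pi/2 rad. Converting my numbers, 0.396 m / 0.75 = 0.528, -0.31 m / 0.75 = -0.4133, -1.107 rad / 1.5708 = -0.7047.

```bash
cat >> h.py <<'E'
YAW=-.101; XH=np.array([np.cos(YAW),np.sin(YAW),0]); YH=np.array([-np.sin(YAW),np.cos(YAW),0]); ZH=np.array([0,0,1.])
C=np.array([.473,.1096,0]); H=C-.09*XH+.075*ZH
def to(u,v,z,phi=None):
    "shift from measured pose to case coords u (from hinge), v, world z; phi = world yaw of tool x"
    s=ctrl.get_state(); r=R.from_quat(s["tcp_rot"]); P=H+u*XH+v*YH; P[2]=z
    out=r.inv().apply(P-s["eef_pos"])
    rv=[0,0,0]
    if phi is not None: rv=(r.inv()*R.from_euler('z',phi)*R.from_rotvec([np.pi,0,0])).as_rotvec()
    print(np.round(out,4),np.round(rv,3))
def where():
    s=ctrl.get_state(); p=s["eef_pos"]-H
    print("t",round(s["time"],2),"u,v,z",np.round([p@XH,p@YH,s["eef_pos"][2]],4),"F",np.round(s["contact_force"],1),"op",round(s["opening"],3),"q",np.round(s["qpos"],2))
E
```

drive_effector(steps={"plan": [[0.528,-0.4133,-0.12,0,0,-0.7047,0],[0.528,-0.4133,-0.12,0,0,-0.7047,0],[0.528,-0.4133,-0.12,0,0,-0.7047,0],[0.528,-0.4133,-0.12,0,0,-0.7047,0],[0.528,-0.4133,-0.12,0,0,-0.7047,0],[0.528,-0.4133,-0.12,0,0,-0.7047,0],[0.528,-0.4133,-0.12,0,0,-0.7047,0],[0.528,-0.4133,-0.12,0,0,-0.7047,0],[0.528,-0.4133,-0.12,0,0,-0.7047,0],[0.528,-0.4133,-0.12,0,0,-0.7047,0]]})

```text
time: 1.35
eef_pos: [0.4998, -0.2003, 0.3209]
tcp_rot: [0.741, 0.671, -0.0, -0.0]
contact_force: [-1.2, 0.6, -0.3]
opening: 0.002
finger_force: 0.0
```

```bash
python3 -c "
from h import *
where();to(.045,0,.30,1.47);to(.045,0,.222,1.47)"
```

```text
t 1.35 u,v,z [ 0.1479 -0.3056  0.3209] F [-1.2  0.6 -0.3] op 0.002 q [-0.57 -0.07  1.81 -0.    1.41 -0.47]
[ 0.3058 -0.1024  0.0209] [-0.001  0.     0.001]
[ 0.3058 -0.1023  0.0989] [-0.001  0.     0.001]
```

Scaled: 0.306 m / 0.75 = 0.408, -0.102 m / 0.75 = -0.136.

drive_effector(steps={"plan": [[0.408,-0.136,0.0267,0,0,0,0],[0.408,-0.136,0.0267,0,0,0,0],[0.408,-0.136,0.0267,0,0,0,0],[0.408,-0.136,0.0267,0,0,0,0],[0.408,-0.136,0.0267,0,0,0,0],[0.408,-0.136,0.0267,0,0,0,0],[0.408,-0.136,0.08,0,0,0,0],[0.408,-0.136,0.132,0,0,0,0],[0.408,-0.136,0.132,0,0,0,0]]})

```text
time: 2.48
eef_pos: [0.4272, 0.1121, 0.2186]
tcp_rot: [0.743, 0.669, -0.003, -0.002]
contact_force: [-0.0, 0.4, 0.3]
opening: 0.0
finger_force: 0.0
```

```bash
python3 - <<'E'
from h import *
where();to(.068,0,.222,1.47)
c=optics.read_camera("top"); a=cv2.cvtColor(np.array(c["pixels"],np.uint8),cv2.COLOR_RGB2BGR)[170:320,140:340]
c=optics.read_camera("scene"); b=cv2.cvtColor(np.array(c["pixels"],np.uint8),cv2.COLOR_RGB2BGR)[70:220,160:360]
cv2.imwrite("pics/a1.png",cv2.resize(np.hstack([a,b]),None,fx=2,fy=2,interpolation=cv2.INTER_CUBIC))
for th in(.99,.8,.6,.4,.2,.1,.05): print(th,np.round([.172*np.cos(th)-.014*np.sin(th),.075+.172*np.sin(th)+.014*np.cos(th)],4))
E
```

```text
t 2.48 u,v,z [ 0.0442 -0.0021  0.2186] F [-0.   0.4  0.3] op 0.0 q [ 0.03 -0.24  2.13 -0.    1.25  0.13]
[ 0.0021  0.0238 -0.0036] [-0.008  0.002 -0.003]
0.99 [0.0827 0.2265]
0.8 [0.1098 0.2081]
0.6 [0.1341 0.1837]
0.4 [0.153  0.1549]
0.2 [0.1658 0.1229]
0.1 [0.1697 0.1061]
0.05 [0.1711 0.0976]
```

View pics/a1.png

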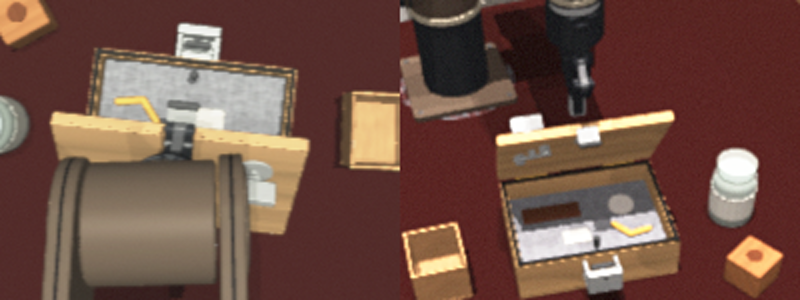

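The picture shows the closed fingers standing behind the open lid on its middle line, clear of the knob, with jar, carton and block untouched. Next I swing the lid down along the arc.

Scaled: 0.11 m / 0.75 = 0.1467, 0.097 m / 0.75 = 0.1293.

drive_effector(steps={"plan": [[0.0027,0.02,-0.008,0,0,0,0],[0.0027,0.036,-0.0093,0,0,0,0],[0.0027,0.0533,0.0013,0,0,0,0],[0.0027,0.0707,0.0147,0,0,0,0],[0.0027,0.088,0.0293,0,0,0,0],[0.0027,0.104,0.0467,0,0,0,0],[0.0027,0.1173,0.0653,0,0,0,0],[0.0027,0.1293,0.0853,0,0,0,0],[0.0027,0.1387,0.1067,0,0,0,0],[0.0027,0.1467,0.128,0,0,0,0]]})

```text
time: 3.82
eef_pos: [0.5394, 0.1048, 0.1255]
tcp_rot: [0.742, 0.67, 0.0, 0.0]
contact_force: [0.4, -0.2, 0.1]
opening: -0.007
finger_force: 0.4
```

```bash
python3 - <<'E'
from h import *
where();to(.164,0,.108,1.47)
E
```

```text
t 3.83 u,v,z [0.1565 0.0019 0.1255] F [ 0.4 -0.2  0.1] op -0.007 q [ 0.01  0.12  1.97 -0.    1.04  0.11]
[-0.0019  0.0075  0.0175] [ 0.  0. -0.]
```

```bash
python3 - <<'E'
from h import *
where()
c=optics.read_camera("wrist"); a=cv2.cvtColor(np.array(c["pixels"],np.uint8),cv2.COLOR_RGB2BGR); a=cv2.resize(a,(400,300))
c=optics.read_camera("scene"); b=cv2.cvtColor(np.array(c["pixels"],np.uint8),cv2.COLOR_RGB2BGR)[100:220,180:340]
cv2.imwrite("pics/a2.png",np.hstack([a,cv2.resize(b,(400,300),interpolation=cv2.INTER_CUBIC)]))
E
```

```text
t 3.83 u,v,z [0.1565 0.0019 0.1255] F [ 0.4 -0.2  0.1] op -0.007 q [ 0.01  0.12  1.97 -0.    1.04  0.11]
```

View pics/a2.png

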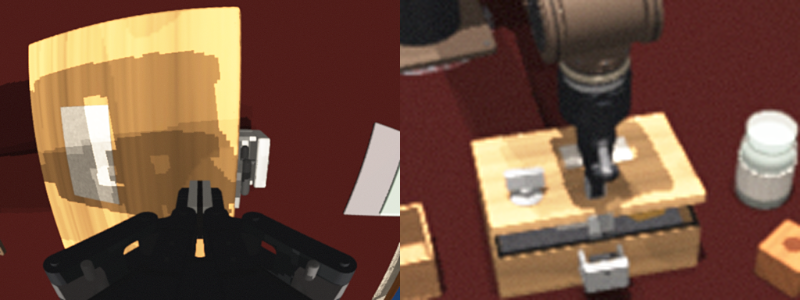

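The wrist and scene views show the lid now almost shut (about 0.2 rad) with the fingertips resting near the middle of its free edge. Pressing goes on in small steps while I watch the force.

Scaled: 0.026 m / 0.75 = 0.0347, 0.004 m / 0.75 = 0.0053.

drive_effector(steps={"plan": [[-0.0013,0.0053,0.0133,0,0,0,0],[-0.0013,0.008,0.024,0,0,0,0],[-0.0013,0.008,0.0293,0,0,0,0],[-0.0013,0.008,0.032,0,0,0,0],[-0.0013,0.008,0.0347,0,0,0,0],[-0.0013,0.008,0.0347,0,0,0,0]]})

```text
time: 4.68
eef_pos: [0.5452, 0.1033, 0.1014]
tcp_rot: [0.742, 0.671, 0.0, 0.001]
contact_force: [-0.3, -0.2, 4.4]
opening: -0.002
finger_force: 2.3
```

```bash
python3 - <<'E'
from h import *
where()
E
```

```text
t 4.67 u,v,z [0.1624 0.001  0.1014] F [-0.3 -0.2  4.4] op -0.002 q [ 0.    0.17  1.97 -0.    1.    0.11]
```

Scaled: 0.005 m / 0.75 = 0.0067, 0.004 m / 0.75 = 0.0053.

drive_effector(steps={"plan": [[0,0.0013,0.0013,0,0,0,0],[0,0.0013,0.0027,0,0,0,0],[0,0.0027,0.004,0,0,0,0],[0,0.004,0.0053,0,0,0,0],[0,0.004,0.0067,0,0,0,0],[0,0.004,0.0067,0,0,0,0]]})

```text
time: 5.42
eef_pos: [0.5461, 0.1032, 0.0956]
tcp_rot: [0.742, 0.671, -0.002, -0.001]
contact_force: [-5.4, 0.7, 5.4]
opening: 0.001
finger_force: 3.1
```

```bash
python3 -c "
from h import *
where()"
```

```text
t 5.42 u,v,z [0.1634 0.001  0.0956] F [-5.4  0.7  5.4] op 0.001 q [ 0.    0.18  1.97 -0.    0.99  0.1 ]
```

drive_effector(steps={"plan": [[0,-0.0013,0.0013,0,0,0,0],[0,-0.0013,0.0027,0,0,0,0],[0,-0.0013,0.004,0,0,0,0],[0,-0.0013,0.004,0,0,0,0]]})

```text
time: 5.92
eef_pos: [0.5464, 0.1032, 0.092]
tcp_rot: [0.742, 0.671, -0.0, -0.0]
contact_force: [-0.6, -0.3, 1.3]
opening: 0.005
finger_force: 0.9
```

```bash
python3 -c "
from h import *
where()"
```

```text
t 5.92 u,v,z [0.1637 0.001  0.092 ] F [-0.6 -0.3  1.3] op 0.005 q [0.   0.19 1.97 0.   0.98 0.11]
```

Scaled: 0.004 m / 0.75 = 0.0053, 0.003 m / 0.75 = 0.004.

drive_effector(steps={"plan": [[0,0,0.0013,0,0,0,0],[0,0,0.0027,0,0,0,0],[0,0,0.004,0,0,0,0],[0,0,0.0053,0,0,0,0],[0,0,0.0053,0,0,0,0]]})

```text
time: 6.55
eef_pos: [0.5468, 0.1031, 0.0892]
tcp_rot: [0.742, 0.671, -0.0, -0.0]
contact_force: [-1.5, -0.1, 5.3]
opening: 0.001
finger_force: 2.7
```

```bash
python3 -c "
from h import *
where()"
```

```text
t 6.55 u,v,z [0.1641 0.001  0.0892] F [-1.5 -0.1  5.3] op 0.001 q [ 0.    0.19  1.97 -0.    0.98  0.11]
```

drive_effector(steps={"plan": [[0,0,0.0013,0,0,0,0],[0,0,0.0027,0,0,0,0],[0,0,0.0027,0,0,0,0]]})

```text
time: 6.92
eef_pos: [0.547, 0.1031, 0.0874]
tcp_rot: [0.742, 0.671, 0.0, 0.0]
contact_force: [-3.1, 0.8, 6.0]
opening: -0.001
finger_force: 3.1
```

```bash
python3 -c "
from h import *
where()"
```

```text
t 6.92 u,v,z [0.1643 0.001  0.0874] F [-3.1  0.8  6. ] op -0.001 q [ 0.    0.19  1.97 -0.    0.97  0.11]
```

drive_effector(steps={"plan": [[0,0,-0.0133,0,0,0,0],[0,0,-0.0533,0,0,0,0],[0,0,-0.1067,0,0,0,0.5],[0,0,-0.1067,0,0,0,0.5],[0,0,-0.1067,0,0,0,0.5]]})

```text
time: 7.55
eef_pos: [0.5463, 0.1031, 0.1659]
tcp_rot: [0.742, 0.671, -0.0, -0.0]
contact_force: [-0.1, -0.4, -0.9]
opening: 0.502
finger_force: 0.0
```

```bash
python3 - <<'E'
from h import *
where()
to(.14,-.075,.17,1.47)
c=optics.read_camera("top"); a=cv2.cvtColor(np.array(c["pixels"],np.uint8),cv2.COLOR_RGB2BGR)[165:285,165:325]
c=optics.read_camera("scene"); b=cv2.cvtColor(np.array(c["pixels"],np.uint8),cv2.COLOR_RGB2BGR)[120:240,185:345]
cv2.imwrite("pics/a3.png",cv2.resize(np.hstack([a,b]),(800,300),interpolation=cv2.INTER_CUBIC))
for n in("top","scene"): print(n,[np.round(pix(n,H+.187*XH+s*.122*YH+.014*ZH),1) for s in(1,-1)],np.round(pix(n,H+.14*XH-.075*YH+.049*ZH),1))
E
```

```text
t 7.55 u,v,z [0.1636 0.001  0.1659] F [-0.1 -0.4 -0.9] op 0.502 q [0.   0.09 1.93 0.   1.12 0.11]
[-0.076  -0.0236 -0.0041] [-0.001  0.    -0.   ]
top [array([186.1, 190.1]), array([290.6, 201.5])] [269.2 219.1]
scene [array([300.6, 185.8]), array([216.3, 199.6])] [229.4 176.4]
```

View pics/a3.png

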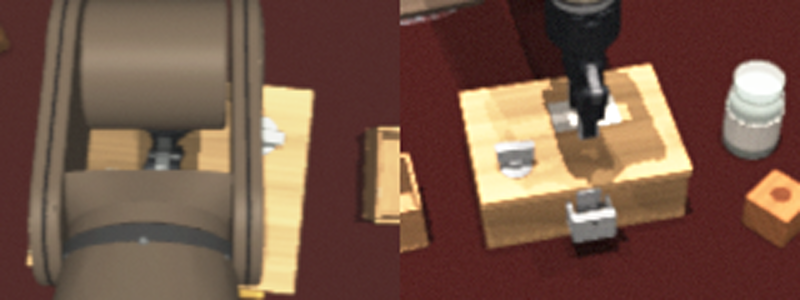

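The lid lies shut, its scene-view front corners at about (300,187) and (217,202) against (300.6,185.8) and (216.3,199.6) predicted for shut. It stayed down after release, so the catch has clicked. The knob top is at about (231,179) in the scene view, as predicted. I'll straddle the knob next.

Scaled: -0.076 m / 0.75 = -0.1013, -0.0236 m / 0.75 = -0.0315.

drive_effector(steps={"plan": [[-0.0533,-0.016,0,0,0,0,0.5],[-0.1013,-0.0315,0,0,0,0,0.5],[-0.1013,-0.0315,0,0,0,0,0.5],[-0.1013,-0.0315,0.0267,0,0,0,0.5],[-0.1013,-0.0315,0.0533,0,0,0,0.5],[-0.1013,-0.0315,0.0733,0,0,0,0.5],[-0.1013,-0.0315,0.084,0,0,0,0.5],[-0.1013,-0.0315,0.084,0,0,0,0.5]]})

```text
time: 8.65
eef_pos: [0.5152, 0.0302, 0.1026]
tcp_rot: [0.742, 0.671, -0.0, -0.001]
contact_force: [0.5, -0.3, 0.3]
opening: 0.502
finger_force: 0.0
```

```bash
python3 - <<'E'
from h import *
where();to(.14,-.075,.103,1.47)
c=optics.read_camera("wrist"); a=cv2.cvtColor(np.array(c["pixels"],np.uint8),cv2.COLOR_RGB2BGR)
cv2.imwrite("pics/a4.png",a)
E
```

```text
t 8.65 u,v,z [ 0.14   -0.0748  0.1026] F [ 0.5 -0.3  0.3] op 0.502 q [-0.14  0.09  2.06  0.    0.99 -0.04]
[-0.0002  0.     -0.0004] [-0.001 -0.     0.   ]
```

View pics/a4.png

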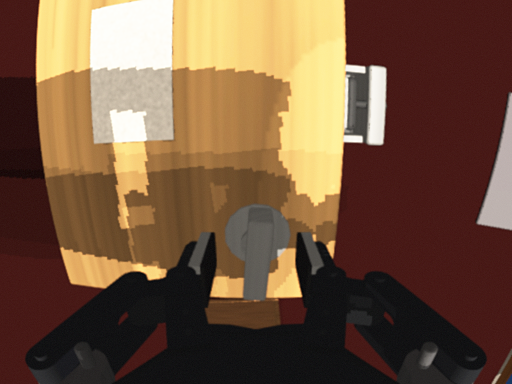

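The wrist view shows the bar (x≈258, y 207–298) centred between the finger tips (213 and 297). Closing on it.

drive_effector(steps={"plan": [[0,0,0,0,0,0,0.1],[0,0,0,0,0,0,0.1],[0,0,0,0,0,0,0.0],[0,0,0,0,0,0,0.0],[0,0,0,0,0,0,0.0],[0,0,0,0,0,0,0.0]]}, force=60)

```text
time: 9.45
eef_pos: [0.516, 0.0299, 0.1037]
tcp_rot: [0.742, 0.67, 0.001, 0.0]
contact_force: [-0.3, 1.6, 3.8]
opening: 0.124
finger_force: 60.6
```

```bash
python3 -c "
from h import *
where();print(ctrl.get_state()['wrist_torque'])"
```

```text
t 9.45 u,v,z [ 0.1408 -0.075   0.1037] F [-0.3  1.6  3.8] op 0.124 q [-0.14  0.08  2.06  0.    0.99 -0.04]
[ 0.16537697 -0.08598855 -0.00346953]
```

Scaled: 0.011 m / 0.75 = 0.0147, 0.01 m / 0.75 = 0.0133.

drive_effector(steps={"plan": [[0,0.0007,0.0027,0,0,0,0],[0,0.0007,0.0053,0,0,0,0],[0,0.0007,0.008,0,0,0,0],[0,0.0007,0.0107,0,0,0,0],[0,0.0007,0.0133,0,0,0,0],[0,0.0007,0.0147,0,0,0,0],[0,0.0007,0.0147,0,0,0,0]]})

```text
time: 10.32
eef_pos: [0.5162, 0.0299, 0.0932]
tcp_rot: [0.742, 0.671, -0.0, -0.0]
contact_force: [-1.7, 1.0, 9.4]
opening: 0.127
finger_force: 61.3
```

```bash
python3 -c "
from h import *
where();print(ctrl.get_state()['wrist_torque'])"
```

```text
t 10.32 u,v,z [ 0.1411 -0.075   0.0932] F [-1.7  1.   9.4] op 0.127 q [-0.14  0.1   2.07  0.    0.97 -0.04]
[0.23662483 0.52894821 0.04107615]
```

Scaled: 0.002 m / 0.75 = 0.0027, 0.001 m / 0.75 = 0.0013.

drive_effector(steps={"plan": [[0,0,0.0013,0,0,0,0],[0,0,0.0027,0,0,0,0],[0,0,0.0027,0,0,0,0]]})

```text
time: 10.7
eef_pos: [0.5164, 0.0298, 0.0924]
tcp_rot: [0.742, 0.671, -0.0, -0.0]
contact_force: [-4.9, 0.7, 13.8]
opening: 0.125
finger_force: 62.2
```

```bash
python3 -c "
from h import *
where();print(ctrl.get_state()['wrist_torque'])"
```

```text
t 10.7 u,v,z [ 0.1412 -0.075   0.0924] F [-4.9  0.7 13.8] op 0.125 q [-0.14  0.1   2.06 -0.    0.97 -0.04]
[ 0.28162976  1.04896003 -0.04974966]
```

Scaled: 0.5 rad / 1.5708 = 0.3183.

drive_effector(steps={"plan": [[0,0,0,0,0,0.0637,0],[0,0,0,0,0,0.1273,0],[0,0,0,0,0,0.191,0],[0,0,0,0,0,0.2546,0],[0,0,0,0,0,0.3183,0],[0,0,0,0,0,0.3183,0]]})

```text
time: 11.45
eef_pos: [0.5159, 0.0301, 0.0923]
tcp_rot: [0.885, 0.466, -0.001, -0.001]
contact_force: [-5.0, 1.6, 14.6]
opening: 0.125
finger_force: 62.3
```

```bash
python3 -c "
from h import *
where();print(ctrl.get_state()['wrist_torque']);to(.1412,-.075,.0924,1.47)"
```

```text
t 11.45 u,v,z [ 0.1407 -0.0748  0.0923] F [-5.   1.6 14.6] op 0.125 q [-0.14  0.1   2.07  0.    0.98  0.46]
[0.35644497 1.21143475 0.00144912]
[ 0.0001  0.0006 -0.0001] [-0.002  0.    -0.5  ]
```

Scaled: 0.94 rad / 1.5708 = 0.5984.

drive_effector(steps={"plan": [[0,0,0,0,0,0.0764,0],[0,0,0,0,0,0.1528,0],[0,0,0,0,0,0.2292,0],[0,0,0,0,0,0.3056,0],[0,0,0,0,0,0.382,0],[0,0,0,0,0,0.4584,0],[0,0,0,0,0,0.522,0],[0,0,0,0,0,0.573,0],[0,0,0,0,0,0.5984,0],[0,0,0,0,0,0.5984,0]]})

```text
time: 12.7
eef_pos: [0.5154, 0.031, 0.0923]
tcp_rot: [1.0, 0.015, -0.002, -0.001]
contact_force: [-6.6, 5.2, 16.4]
opening: 0.124
finger_force: 62.4
```

```bash
python3 -c "
from h import *
where();print(ctrl.get_state()['wrist_torque']);to(.1412,-.075,.0924,1.47)"
```

```text
t 12.7 u,v,z [ 0.1401 -0.074   0.0923] F [-6.6  5.2 16.4] op 0.124 q [-0.14  0.1   2.07  0.    0.98  1.4 ]
[0.78050384 1.50801621 0.02359691]
[ 0.001   0.0012 -0.0001] [-5.00e-03  1.00e-03 -1.44e+00]
```

Scaled: -0.013 m / 0.75 = -0.0173, -0.012 m / 0.75 = -0.016, 0.02 rad / 1.5708 = 0.0127.

drive_effector(steps={"plan": [[0,0,-0.004,0,0,0.0127,0],[0,0,-0.008,0,0,0.0127,0],[0,0,-0.012,0,0,0.0127,0],[0,0,-0.016,0,0,0.0127,0],[0,0,-0.0173,0,0,0.0127,0],[0,0,-0.0173,0,0,0.0127,0]]})

```text
time: 13.45
eef_pos: [0.5151, 0.0309, 0.1027]
tcp_rot: [1.0, 0.005, -0.001, -0.001]
contact_force: [-1.4, 5.1, 3.2]
opening: 0.124
finger_force: 60.5
```

```bash
python3 -c "
from h import *
where();print(ctrl.get_state()['wrist_torque'])"
```

```text
t 13.45 u,v,z [ 0.1398 -0.0741  0.1027] F [-1.4  5.1  3.2] op 0.124 q [-0.14  0.09  2.06  0.    1.    1.42]
[1.00197688 0.33187235 0.31346284]
```

Scaled: -0.16 m / 0.75 = -0.2133, -0.14 m / 0.75 = -0.1867.

drive_effector(steps={"plan": [[0,0,0,0,0,0,0.5],[0,0,0,0,0,0,0.5],[0,0,0,0,0,0,0.5],[0,0,0,0,0,0,0.5],[0,0,-0.04,0,0,0,0.5],[0,0,-0.1067,0,0,0,0.5],[0,0,-0.1867,0,0,0,0.5],[-0.0533,0.08,-0.2133,0,0,0,0.5],[-0.0533,0.16,-0.2133,0,0,0,0.5],[-0.0533,0.16,-0.2133,0,0,0,0.5]]})

```text
time: 14.7
eef_pos: [0.4769, -0.0935, 0.2641]
tcp_rot: [1.0, 0.002, 0.001, 0.001]
contact_force: [-0.5, 0.6, -1.3]
opening: 0.497
finger_force: 0.0
```

```bash
python3 - <<'E'
from h import *
where()
c=optics.read_camera("top"); a=cv2.cvtColor(np.array(c["pixels"],np.uint8),cv2.COLOR_RGB2BGR)[165:285,165:325]
c=optics.read_camera("scene"); b=cv2.cvtColor(np.array(c["pixels"],np.uint8),cv2.COLOR_RGB2BGR)[120:240,185:345]
cv2.imwrite("pics/a5.png",cv2.resize(np.hstack([a,b]),(800,300),interpolation=cv2.INTER_CUBIC))
E
```

```text
t 14.7 u,v,z [ 0.1144 -0.2017  0.2641] F [-0.5  0.6 -1.3] op 0.497 q [-0.4  -0.17  1.99 -0.    1.32  1.16]
```

View pics/a5.png

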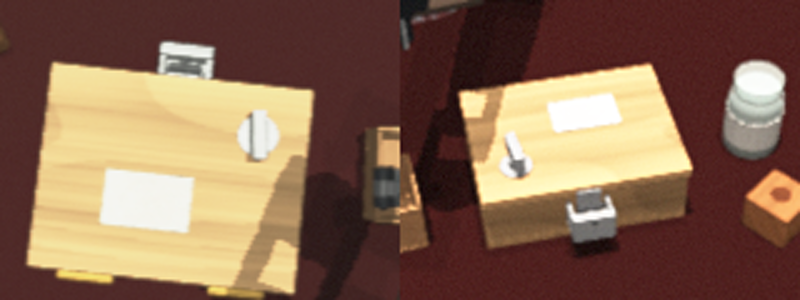

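The final picture shows the lid shut and level. The bar knob, at about (258,135) in the left crop, now stands square to the hinge, and the jar, carton and block have not moved. The knob rose about 10 mm as I let the force off.

```bash
python3 -c "
from plant import ctrl, optics
print(ctrl.sign_off())"
```

```text
the job is handed in; nothing more can be done
None
```

The case lid is latched shut and the knob is turned to its locked position and back up, judging by the camera views and force readings; the jar, carton and block were not touched, and I handed the job in at about 15 s.

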